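# Load the test carrier in reverse order

### The job

The test station reads its carrier from the other end, so move the four panel control units (lamp, selector switch, push button and toggle switch) from the grey dishes of the aluminium rack into the white carrier tray in reverse order. As seen from the robot, the unit standing farthest left on the rack goes into the carrier's rightmost compartment, the next one into the compartment beside it, and so on, until the one farthest right is in the leftmost compartment. Leave each unit standing upright on the floor of its own compartment, let go, and never tip one over on the way.

Things in the scene. Friction and masses are not known exactly. Their poses are not given: they have to be found in the camera images.
- lamp: Loose panel unit, 0.05 to 0.14 kg, upright in its dish, its x axis within 0.2 rad of the rack's. Indicator lamp: round black body 36 mm in diameter and 48 mm high (grip it there), then a thin steel collar and a white domed lens 34 mm in diameter, 74 mm high in all. Origin: centre of the underside; z up.
- selector: Loose panel unit, 0.05 to 0.14 kg, upright in its dish, its x axis within 0.2 rad of the rack's. Selector switch: square black body 34 x 34 mm and 48 mm high (grip it there; faces square to its x and y axes), then a steel collar and a white upright turn-grip, a bar 10 mm (x) by 30 mm (y), 71 mm high in all. Origin: centre of the underside; z up.
- button: Loose panel unit, 0.05 to 0.14 kg, upright in its dish, its x axis within 0.2 rad of the rack's. Push button: six-sided black body 36 mm across flats (two face +x and -x) and 48 mm high (grip it there), topped by a steel hexagon plate of the same size and a small white plunger 16 mm in diameter, 69 mm high in all. Origin: centre of the underside; z up.
- toggle: Loose panel unit, 0.05 to 0.14 kg, upright in its dish, its x axis within 0.2 rad of the rack's. Toggle switch: oblong black body 34 mm (x) by 40 mm (y) and 48 mm high (grip it there across x; faces square to its axes), then a thin upright steel toggle stick, 78 mm high in all. Origin: centre of the underside; z up.
- nest_lamp: Grey square dish in which the lamp unit stands at the start; fixed to the rack, so it keeps marking that unit's first place in the row. 60 x 60 mm outside, 12 mm high, wall and floor 3 mm, with a white outline of its unit on the floor. Origin: centre of the underside, x and y axes as the rack's.
- nest_selector: Grey square dish in which the selector unit stands at the start; fixed to the rack, so it keeps marking that unit's first place in the row. 60 x 60 mm outside, 12 mm high, wall and floor 3 mm, with a white outline of its unit on the floor. Origin: centre of the underside, x and y axes as the rack's.
- nest_button: Grey square dish in which the button unit stands at the start; fixed to the rack, so it keeps marking that unit's first place in the row. 60 x 60 mm outside, 12 mm high, wall and floor 3 mm, with a white outline of its unit on the floor. Origin: centre of the underside, x and y axes as the rack's.
- nest_toggle: Grey square dish in which the toggle unit stands at the start; fixed to the rack, so it keeps marking that unit's first place in the row. 60 x 60 mm outside, 12 mm high, wall and floor 3 mm, with a white outline of its unit on the floor. Origin: centre of the underside, x and y axes as the rack's.
- rack: Fixed aluminium plate, 74 mm (x) by 270 mm (y), 8 mm thick, a 20 mm high lip at each end, carrying the four grey dishes in a row at y = +93, +31, -31, -93 mm in varying order; units stand 11 mm above the table. Origin: centre of the underside, on the table; x away from the robot, y to its left (turned up to 0.3 rad). Left or right of the carrier.
- carrier: Fixed white tray, 70 mm (x) by 252 mm (y), 18 mm high, an ear at each end, empty at first. Four open compartments in a row, centres at x = 0, y = +93, +31, -31, -93 mm, each 62 (x) by 58 mm (y) inside; walls and floor 4 mm (units stand 4 mm above the table). Origin: centre of the underside, on the table; x away from the robot, y to its left (turned up to 0.3 rad).
Mind the look-alikes: they are no part of the job. What is shaped like the button but turquoise is not meant.

How it is judged:
At the end, for the whole second after the job is handed in: Each unit stands in the carrier compartment that mirrors its dish's place on the rack (leftmost dish: rightmost compartment), within 16 mm of its centre along each axis, underside within 5 mm of the floor, upright within 0.12 rad, released and at rest (((y of nest_lamp in the frame of rack between 0.073 and 0.113 m and y of lamp in the frame of carrier between -0.109 and -0.077 m) or (y of nest_lamp in the frame of rack between 0.011 and 0.051 m and y of lamp in the frame of carrier between -0.047 and -0.015 m) or (y of nest_lamp in the frame of rack between -0.051 and -0.011 m and y of lamp in the frame of carrier between 0.015 and 0.047 m) or (y of nest_lamp in the frame of rack between -0.113 and -0.073 m and y of lamp in the frame of carrier between 0.077 and 0.109 m)) and x of lamp in the frame of carrier between -0.016 and 0.016 m and z of lamp in the frame of carrier between -0.002 and 0.009 m and angle between each of lamp, selector, button, toggle's own z axis and vertical below 0.12 rad and linear speed of each of lamp, selector, button, toggle below 0.02 m/s and angular speed of each of lamp, selector, button, toggle below 0.2 rad/s and contact force between each of lamp, selector, button, toggle and the fingers below 0.2 N and ((y of nest_selector in the frame of rack between 0.073 and 0.113 m and y of selector in the frame of carrier between -0.109 and -0.077 m) or (y of nest_selector in the frame of rack between 0.011 and 0.051 m and y of selector in the frame of carrier between -0.047 and -0.015 m) or (y of nest_selector in the frame of rack between -0.051 and -0.011 m and y of selector in the frame of carrier between 0.015 and 0.047 m) or (y of nest_selector in the frame of rack between -0.113 and -0.073 m and y of selector in the frame of carrier between 0.077 and 0.109 m)) and x of selector in the frame of carrier between -0.016 and 0.016 m and z of selector in the frame of carrier between -0.002 and 0.009 m and ((y of nest_button in the frame of rack between 0.073 and 0.113 m and y of button in the frame of carrier between -0.109 and -0.077 m) or (y of nest_button in the frame of rack between 0.011 and 0.051 m and y of button in the frame of carrier between -0.047 and -0.015 m) or (y of nest_button in the frame of rack between -0.051 and -0.011 m and y of button in the frame of carrier between 0.015 and 0.047 m) or (y of nest_button in the frame of rack between -0.113 and -0.073 m and y of button in the frame of carrier between 0.077 and 0.109 m)) and x of button in the frame of carrier between -0.016 and 0.016 m and z of button in the frame of carrier between -0.002 and 0.009 m and ((y of nest_toggle in the frame of rack between 0.073 and 0.113 m and y of toggle in the frame of carrier between -0.109 and -0.077 m) or (y of nest_toggle in the frame of rack between 0.011 and 0.051 m and y of toggle in the frame of carrier between -0.047 and -0.015 m) or (y of nest_toggle in the frame of rack between -0.051 and -0.011 m and y of toggle in the frame of carrier between 0.015 and 0.047 m) or (y of nest_toggle in the frame of rack between -0.113 and -0.073 m and y of toggle in the frame of carrier between 0.077 and 0.109 m)) and x of toggle in the frame of carrier between -0.016 and 0.016 m and z of toggle in the frame of carrier between -0.002 and 0.009 m); the robot touches nothing.
It fails at once if the lamp unit was tipped over (angle between lamp's own z axis and vertical above 0.7 rad).
It fails at once if the selector unit was tipped over (angle between selector's own z axis and vertical above 0.7 rad).
It fails at once if the button unit was tipped over (angle between button's own z axis and vertical above 0.7 rad).
It fails at once if the toggle unit was tipped over (angle between toggle's own z axis and vertical above 0.7 rad).
It also fails if it takes over 112 s, if anything falls off the work surface, if the arm or the gripper's body presses on something with over 40 N, if the wrist force passes 120 N, or if a joint passes its speed limit or range.

### The arm

A 6-joint arm with a two-finger parallel gripper is mounted at the origin on the work surface. World frame = base frame: x ahead of the robot, y to its left, z up, the work surface at z = 0. Lengths are in m, angles in rad, forces in N, time in s.
With the tool pointing down it reaches from about 0.425 to 0.95 m from the base axis. Payload 3.5 kg.
Tool frame: the origin (TCP) lies midway between the tips of the shut fingers; the grasp point (between the pads) lies 19 mm behind it; z points along the fingers, y is the line along which they close (so a half turn about z gives the same grasp; the last joint's range is limited). The gripper opens to 85 mm and grips with 20 to 120 N. Pads are 22 mm wide; open, the fingers measure 114 mm over their backs; the gripper's body (76 mm by 85 mm) begins 54 mm behind the grasp point. The pads swing forward as they close: fully open they stand 13 mm farther back than shut.
Start: joints at [1.169, 0.286, 1.577, -0, 1.279, -0.15], TCP at [0.168, 0.654, 0.231] pointing down, gripper open.
Joint ranges: [-2.77, 2.77], [-0.9, 2.22], [0.21, 2.48], [-1.53, 4.67], [0.24, 2.81], [-2.84, 2.84]. Speed limits (rad/s): [2.79, 2.79, 3.14, 3.14, 3.14, 3.14].

### API

Orientations are given as a unit quaternion [x, y, z, w].
In Python, from plant import ctrl gives the robot as it stands.
- The arm moves only by the tool send_rows, never from a script. Its argument "series" is a list that holds one entry, the list of rows, each a list of 7 numbers: the shift along the tool's x, y, z in cm, then the turn, a rotation vector about the tool's x, y, z in rad, then the opening, from -1 (shut) to 1 (fully open). In form: [[[x, y, z, rx, ry, rz, jaw], ...]]. A call has 1 to 10 rows; each row shifts and turns the commanded pose from where the row before left it, along the tool's axes as they then stand; what a row does not reach is not made up. A row lasts 1/8 s, in which the tool goes at most 62.5 mm and 10.7 degrees, less where a joint would pass 70% of its speed; a pose out of reach is approached as far as the arm can. A call is refused whole if a number of a shift passes 6.25 or a number of a turn 0.188, either way. A call with a gripper value outside its range is refused whole. The fingers move at their own pace and stop on an object; "force" is the grip in N (left out, the last holds). Time passes only in rows, so rows that do not move let the fingers close. It gives the time, the measured TCP pose, the force, the opening and the grip force at its end, in the units of the state.
- ctrl.get_state(): the state, without advancing time (a new reading comes with each control period).
- ctrl.read_camera(name): name is "scene" or "top"; returns a dict with "img" (400x640x3 uint8, red, green, blue), "fx", "fy", "cx", "cy" (pixels), "k1" (the pictures are not rectified: a ray, as slopes to the right and down, at radius r is drawn at 1 + k1 r^2 times it, then the intrinsics apply), "R" (3x3) and "t" (3): a world point X has camera coordinates R X + t. Camera axes: x right, y down, z forward; pixel columns grow to the right and rows downward; lengths in m; the calibration is good to about 2 mm. A picture is of the moment at which its call begins. There is no depth.
- ctrl.sign_off(): hands the job in; it is judged then, once.
The state is a dict: "time": time; "qpos": joint angles; "dq": joint speeds; "joint_efforts": joint torques, N m; "eef_pos": TCP position; "tcp_rot": TCP orientation; "contact_force": force on the tool from outside, world axes, zero at the start; "wrist_torque": the same for the moment, N m; "opening": opening from 0.0 (shut) to 1.0 (fully open); "finger_force": force on a finger pad.
Only numpy, scipy, OpenCV 4.12 (cv2) and the standard library are available. Lean on these libraries where they do the work, as an engineer would, in place of code of your own. Each camera call takes 0.05 s, during which the arm holds its last target. There are 200 camera calls.

## Working session

There is one attempt and no reset: what is moved stays moved. The work goes in short steps, Python scripts to look and compute and a tool call to move; the robot and the scene stay as the last step left them, time stands still between calls to the robot, and variables do not carry over. Pictures are saved under pics/ and viewed, at most 14 in all, crops included, and the job is handed in when it is done.

Besides the shell and the picture viewer there is one more tool, called after ">>>" by a JSON object that holds its "fn" and its "kwargs", one argument or row to a line. send_rows: Moves the arm, as the interface text tells. Its arguments: {"type":"object","properties":{"series":{"type":"array"},"force":{"type":"number"}},"required":["series"]}

```bash
mkdir -p pics; ls
python3 - <<'E'
from plant import ctrl
import cv2, numpy as np
np.set_printoptions(precision=4,suppress=True)
print(ctrl.get_state())
for n in("scene","top"):
    c=ctrl.read_camera(n)
    cv2.imwrite(f"pics/{n}0.png",c["img"][:,:,::-1])
    print(n,{k:c[k] for k in c if k!="img"}, -np.array(c["R"]).T@np.array(c["t"]))
    np.savez(f"{n}0.npz",**c)
E
```

```text
pics
{'time': 0.0, 'qpos': array([ 1.169 ,  0.2872,  1.5782,  0.0001,  1.2786, -0.15  ]), 'dq': array([ 0.0008, -0.0003,  0.0009,  0.0007, -0.0004, -0.0019]), 'joint_efforts': array([ -0.0004, -40.5986, -29.2622,  -0.0001,   0.0059,   0.    ]), 'eef_pos': array([0.1679, 0.6531, 0.2299]), 'tcp_rot': array([ 0.1256,  0.9921, -0.0012, -0.0004]), 'contact_force': array([0.2735, 0.2993, 0.1871]), 'wrist_torque': array([-0.0189, -0.023 , -0.019 ]), 'finger_force': 0.0, 'opening': 0.998778808100925}
scene {'fx': 378.6320670749891, 'fy': 378.6320670749891, 'cx': 317.800057398136, 'cy': 193.96214688999567, 'k1': 0.006722102109576902, 'R': array([[-0.854 ,  0.5203,  0.0051],
       [ 0.3213,  0.5352, -0.7812],
       [-0.4092, -0.6655, -0.6242]]), 't': array([ 0.4538, -0.1445,  1.0898])} [0.88   0.5666 0.565 ]
top {'fx': 365.44405518242405, 'fy': 365.44405518242405, 'cx': 319.2945402253768, 'cy': 195.72753651100876, 'k1': -0.05620640065620016, 'R': array([[ 0.0174, -0.9993,  0.0322],
       [-0.9975, -0.0195, -0.0681],
       [ 0.0687, -0.0309, -0.9972]]), 't': array([-0.0199,  0.5128,  0.8233])} [0.4553 0.0156 0.8565]
```

View pics/scene0.png

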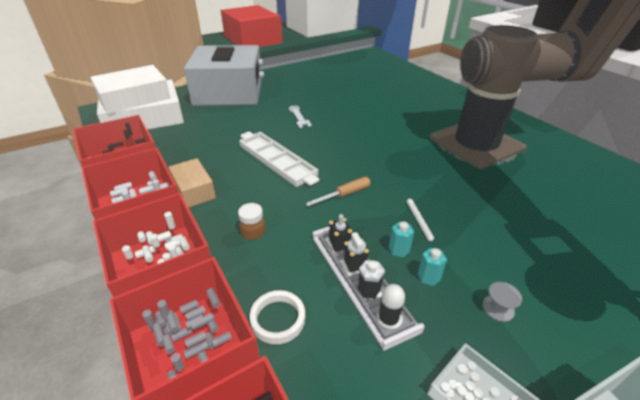

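View pics/top0.png

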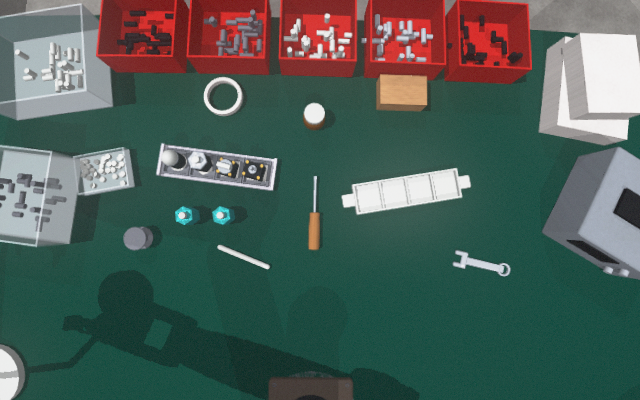

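The scene view shows the rack around (370,285) with the lamp nearest the camera at (392,305), and the carrier at (280,160). In the top view the rack is at (217,167) with the lamp leftmost at (173,158), and the carrier is at (405,190). Two turquoise decoys stand at (185,215) and (223,215). I'll enlarge both to fix the corners.

Run:
```python
import cv2, numpy as np
t=cv2.imread("pics/top0.png"); s=cv2.imread("pics/scene0.png")
a=cv2.resize(t[135:200,145:290],None,fx=5,fy=5,interpolation=cv2.INTER_CUBIC)
b=cv2.resize(t[155:225,335:480],None,fx=5,fy=5,interpolation=cv2.INTER_CUBIC)[:275]
b=cv2.resize(t[162:217,335:480],None,fx=5,fy=5,interpolation=cv2.INTER_CUBIC)
cv2.imwrite("pics/topcrop.png",np.vstack([a,b])[:600])
a=cv2.resize(s[205:350,305:430],None,fx=4,fy=4,interpolation=cv2.INTER_CUBIC)
b=cv2.resize(s[120:200,230:330],None,fx=3,fy=3,interpolation=cv2.INTER_CUBIC)
c=np.zeros((580,800,3),np.uint8); c[:580,:500]=a; c[:240,500:800]=b
cv2.imwrite("pics/scenecrop.png",c)
```

```text
(no output)
```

View pics/topcrop.png

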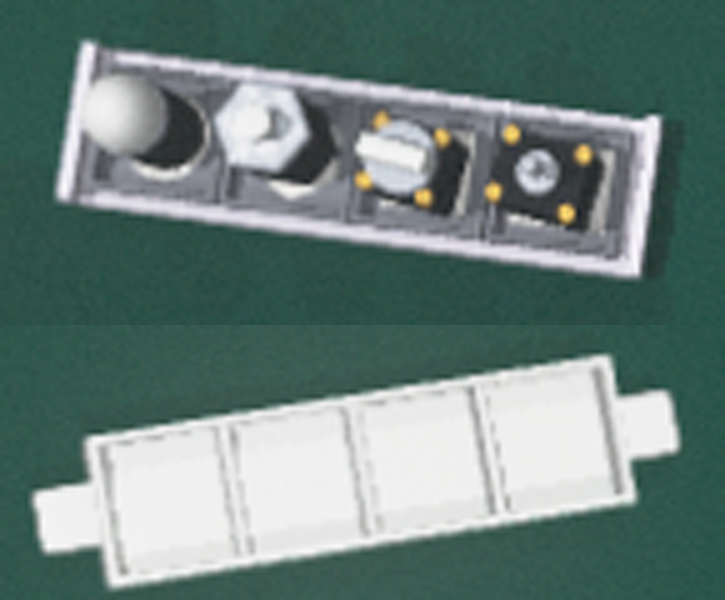

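View pics/scenecrop.png

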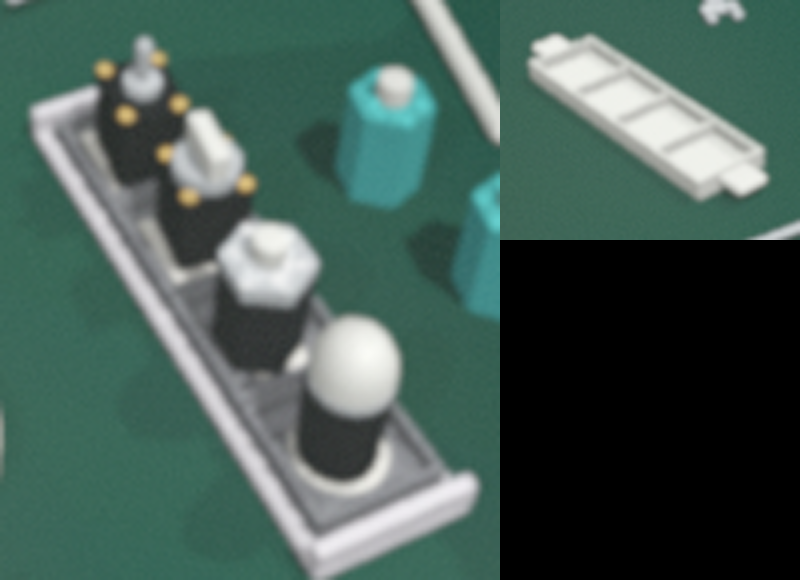

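Left to right on the rack: lamp, button, selector (bar, gold bolts), toggle (thin stick). Rack lip corners are in the top crop at (82,42), (57,203), (662,118) and (642,278). Carrier rim corners are at (85,438), (612,355), (637,500) and (108,588). Next I fit poses and triangulate heights.

```bash
cat > h.py <<'E'
import cv2, numpy as np
from scipy.optimize import least_squares
np.set_printoptions(precision=4,suppress=True)
def load(n): return dict(np.load(n+".npz"))
def proj(c,X):
    X=np.atleast_2d(X)
    K=np.array([[c["fx"],0,c["cx"]],[0,c["fy"],c["cy"]],[0,0,1.]])
    return cv2.projectPoints(X.astype(float),cv2.Rodrigues(c["R"])[0],np.array(c["t"],float),K,np.array([float(c["k1"]),0,0,0]))[0][:,0]
def tri(T,S,pt,ps):
    f=lambda X:np.r_[proj(T,X)[0]-pt,proj(S,X)[0]-ps]
    r=least_squares(f,[.6,.1,.05]); return r.x,np.abs(r.fun).max()
def fitbox(T,S,pts,P_t,P_s,it,is_):
    # pose x,y,yaw and z of planar points (local xy)
    def W(p): 
        c,s=np.cos(p[2]),np.sin(p[2]); return np.c_[pts@np.array([[c,s],[-s,c]])+p[:2],np.full(len(pts),p[3])]
    f=lambda p:np.r_[(proj(T,W(p))[it]-P_t).ravel(),(proj(S,W(p))[is_]-P_s).ravel()]
    r=least_squares(f,[.55,0,0,.02],loss="soft_l1"); return r.x,r.fun
tc=lambda u,v:((u+.5)/5-.5+145,(v+.5)/5-.5+135)
cc=lambda u,v:((u+.5)/5-.5+335,(v-325+.5)/5-.5+162)
sc=lambda u,v:((u+.5)/4-.5+305,(v+.5)/4-.5+205)
kc=lambda u,v:((u-500+.5)/3-.5+230,(v+.5)/3-.5+120)
E
python3 - <<'E'
from h import *
T,S=load("top0"),load("scene0")
L=lambda f,l:np.array([f(*p) for p in l])
# carrier corners: far-left, far-right, near-right, near-left
pts=np.array([[35,126],[35,-126],[-35,-126],[-35,126]])/1000.
p,r=fitbox(T,S,pts,L(cc,[(85,438),(612,355),(637,500),(108,588)]),L(kc,[(697,188),(529,68),(590,36),(765,152)]),[0,1,2,3],[0,1,2,3])
print("carrier",p,r.round(1))
pts=np.array([[37,135],[37,-135],[-37,-135],[-37,135]])/1000.
p,r=fitbox(T,S,pts,L(tc,[(85,42),(662,118),(642,278),(57,203)]),L(sc,[(313,545),(32,107),(97,88),(478,480)]),[0,1,2,3],[0,1,2,3])
print("rack",p,r.round(1))
c,s=np.cos(p[2]),np.sin(p[2])
for i,n in enumerate("lamp button selector toggle".split()):
    y=.093-.062*i; print(n,"dish",p[0]-s*y,p[1]+c*y)
for n,a,b in [("selL-far",(381,120),(190,197)),("selR-far",(442,137),(165,153)),("selL-near",(363,181),(247,184)),
 ("togL-far",(512,133),(127,116)),("togR-far",(583,154),(105,70)),("togL-near",(493,190),(180,103)),("togR-near",(566,213),(159,60)),
 ("togtip",(541,170),(144,44)),("plunger",(262,122),(268,240)),("dome",(128,114),(354,365))]:
    x,e=tri(T,S,np.array(tc(*a)),np.array(sc(*b))); print(n,x,round(e,2))
E
```

```text
carrier [ 0.5294 -0.2155  0.178   0.0174] [ 0.2 -0.1 -0.7 -0.1 -0.3  0.1  0.6 -0.2  0.6 -0.7 -0.1 -1.3  0.3  1.2
 -0.4  0.3]
rack [ 0.5757  0.2249 -0.1094  0.0231] [ 0.2  0.1  0.8 -0.2  0.4 -0.4  0.6 -0.5  2.   2.1 -0.4 -0.3 15.3 -5.8
 -0.1  0.2]
lamp dish 0.5858729522563291 0.3173359221871832
button dish 0.5791051492580118 0.25570640943090733
selector dish 0.5723373462596947 0.1940768966746315
toggle dish 0.5655695432613774 0.13244738391835564
selL-far [0.587  0.2077 0.0625] 0.02
selR-far [0.5807 0.1802 0.0626] 0.32
selL-near [0.5603 0.2144 0.0622] 0.09
togL-far [0.5825 0.1504 0.062 ] 0.02
togR-far [0.5741 0.1188 0.0624] 0.13
togL-near [0.5571 0.1575 0.0637] 0.02
togR-near [0.5476 0.1259 0.062 ] 0.11
togtip [0.563  0.1337 0.0856] 0.1
plunger [0.5823 0.2551 0.0781] 0.15
dome [0.5864 0.317  0.0679] 0.16
```

Bolts come out at z ≈ 62 mm, which matches the expected 59 mm body top plus the bolt heads. The carrier rim reads 17.4 mm. The rack fit is good apart from one occluded corner. I'll plan the moves with a small helper.

```bash
cat > go.py <<'E'
import sys, numpy as np
from plant import ctrl
from scipy.spatial.transform import Rotation as R
P=dict(lamp=(.5864,.3170,-.11),button=(.5815,.2552,-.14),selector=(.5705,.1973,-.235),toggle=(.5650,.1375,-.27),
 Ctoggle=(.5129,-.1240,.178),Cselector=(.5239,-.1850,.178),Cbutton=(.5349,-.2460,.178),Clamp=(.5459,-.3070,.178))
def main(name,z):
    s=ctrl.get_state(); q=R.from_quat(s["tcp_rot"]); p=np.array(s["eef_pos"])
    x,y,H=P[name]
    G=R.from_matrix(np.array([[-np.sin(H),np.cos(H),0],[np.cos(H),np.sin(H),0],[0,0,-1]]).T)
    rv=(q.inv()*G).as_rotvec(); d=G.inv().apply(np.array([x,y,z])-p)*100
    print(name,"turn first",rv.round(3),"then shift cm",d.round(2),"t",s["time"],"pos",p.round(4),"open",round(s["opening"],3),"F",np.round(s["contact_force"],1))
main(sys.argv[1],float(sys.argv[2]))
E
python3 go.py lamp .15
```

```text
lamp turn first [-2.000e-03  1.000e-03  1.429e+00] then shift cm [-28.82  45.29   8.01] t 0.1 pos [0.1679 0.6532 0.2301] open 1.0 F [-0.1  0.  -0.6]
```

>>> {"fn": "send_rows", "kwargs": {
  "series": [
    [[0, 0, 0, 0, 0, 0.1786, 1], [0, 0, 0, 0, 0, 0.1786, 1], [0, 0, 0, 0, 0, 0.1786, 1], [0, 0, 0, 0, 0, 0.1786, 1], [0, 0, 0, 0, 0, 0.1786, 1], [0, 0, 0, 0, 0, 0.1786, 1], [0, 0, 0, 0, 0, 0.1786, 1], [0, 0, 0, 0, 0, 0.1786, 1], [0, 0, 0, 0, 0, 0, 1]]
  ]
}}

```text
time: 1.23
eef_pos: [0.168, 0.6534, 0.2306]
tcp_rot: [0.744, 0.668, -0.001, 0.0]
contact_force: [0.1, 0.6, 0.3]
opening: 0.998
finger_force: 0.0
```

>>> {"fn": "send_rows", "kwargs": {
  "series": [
    [[-2.88, 4.53, 0.8, 0, 0, 0, 1], [-2.88, 4.53, 0.8, 0, 0, 0, 1], [-2.88, 4.53, 0.8, 0, 0, 0, 1], [-2.88, 4.53, 0.8, 0, 0, 0, 1], [-2.88, 4.53, 0.8, 0, 0, 0, 1], [-2.88, 4.53, 0.8, 0, 0, 0, 1], [-2.88, 4.53, 0.8, 0, 0, 0, 1], [-2.88, 4.53, 0.8, 0, 0, 0, 1], [-2.88, 4.53, 0.8, 0, 0, 0, 1], [-2.88, 4.53, 0.8, 0, 0, 0, 1]]
  ]
}}

```text
time: 2.48
eef_pos: [0.5879, 0.3165, 0.1508]
tcp_rot: [0.744, 0.669, -0.0, -0.0]
contact_force: [-0.3, -0.3, 0.0]
opening: 0.999
finger_force: 0.0
```

>>> {"fn": "send_rows", "kwargs": {
  "series": [
    [[0, 0, 0, 0, 0, 0, 1], [0, 0, 0, 0, 0, 0, 1]]
  ]
}}

```text
time: 2.72
eef_pos: [0.5865, 0.3178, 0.1509]
tcp_rot: [0.744, 0.668, -0.0, -0.0]
contact_force: [-0.7, 0.8, 0.0]
opening: 1.0
finger_force: 0.0
```

```bash
python3 go.py lamp .028
```

```text
lamp turn first [-0.001  0.     0.001] then shift cm [-0.08  0.   12.29] t 2.725 pos [0.5865 0.3178 0.1509] open 1.0 F [-0.7  0.8  0. ]
```

>>> {"fn": "send_rows", "kwargs": {
  "series": [
    [[-0.08, 0, 2, 0, 0, 0, 1], [0, 0, 2, 0, 0, 0, 1], [0, 0, 2, 0, 0, 0, 1], [0, 0, 2, 0, 0, 0, 1], [0, 0, 2, 0, 0, 0, 1], [0, 0, 1.5, 0, 0, 0, 1], [0, 0, 0.8, 0, 0, 0, 1], [0, 0, 0, 0, 0, 0, 1]]
  ],
  "force": 30
}}

```text
time: 3.72
eef_pos: [0.5865, 0.3169, 0.0277]
tcp_rot: [0.745, 0.667, -0.0, -0.0]
contact_force: [0.1, -0.1, 0.7]
opening: 1.0
finger_force: 0.0
```

>>> {"fn": "send_rows", "kwargs": {
  "series": [
    [[0, 0, 0, 0, 0, 0, -1], [0, 0, 0, 0, 0, 0, -1], [0, 0, 0, 0, 0, 0, -1], [0, 0, 0, 0, 0, 0, -1], [0, 0, 0, 0, 0, 0, -1], [0, 0, 0, 0, 0, 0, -1], [0, 0, 0, 0, 0, 0, -1], [0, 0, 0, 0, 0, 0, -1]]
  ],
  "force": 30
}}

```text
time: 4.72
eef_pos: [0.5874, 0.3172, 0.0292]
tcp_rot: [0.745, 0.667, 0.001, 0.0]
contact_force: [-1.1, -0.2, 5.4]
opening: 0.412
finger_force: 30.4
```

```bash
python3 go.py Clamp .16
python3 - <<'E'
from plant import ctrl
import cv2
t=ctrl.read_camera("top")["img"][125:225,135:335,::-1]; s=ctrl.read_camera("scene")["img"][170:370,290:490,::-1]
cv2.imwrite("pics/g1.png",cv2.vconcat([cv2.resize(t,(600,300)),cv2.resize(s[:150],(600,300))]) if 0 else cv2.hconcat([cv2.resize(t,(400,400)),cv2.resize(s,(400,400))]))
E
```

```text
Clamp turn first [ 0.001 -0.    -0.288] then shift cm [-60.7  -15.14 -13.08] t 4.725 pos [0.5874 0.3172 0.0292] open 0.412 F [-1.1 -0.2  5.4]
```

View pics/g1.png

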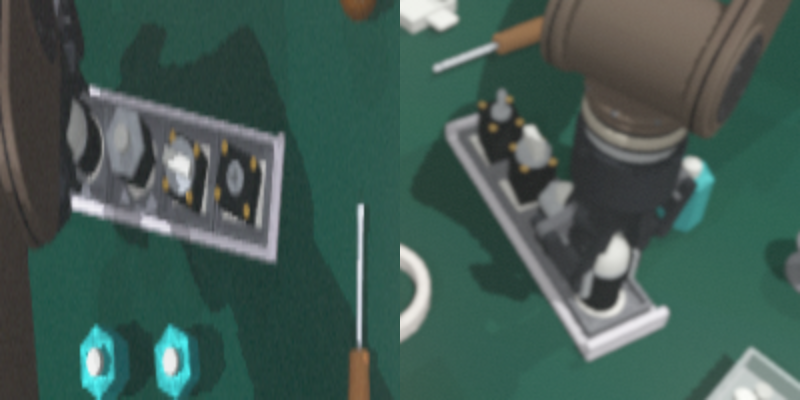

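The lamp is held (opening 35 mm, force 30 N), visible at (605,260) between the fingers. Now I lift and carry it.

>>> {"fn": "send_rows", "kwargs": {
  "series": [
    [[0, 0, -0.5, 0, 0, 0, -1], [0, 0, -1.5, 0, 0, 0, -1], [0, 0, -2.5, 0, 0, 0, -1], [0, 0, -3, 0, 0, 0, -1], [0, 0, -3, 0, 0, 0, -1], [0, 0, -2.5, 0, 0, 0, -1], [0, 0, 0, 0, 0, -0.096, -1], [0, 0, 0, 0, 0, -0.096, -1], [0, 0, 0, 0, 0, -0.096, -1], [0, 0, 0, 0, 0, 0, -1]]
  ]
}}

```text
time: 6.08
eef_pos: [0.5865, 0.3169, 0.1585]
tcp_rot: [0.642, 0.767, -0.0, -0.0]
contact_force: [0.5, -0.3, -0.5]
opening: 0.413
finger_force: 30.1
```

>>> {"fn": "send_rows", "kwargs": {
  "series": [
    [[-2, -0.5, 0, 0, 0, 0, -1], [-4, -1, 0, 0, 0, 0, -1], [-5, -1.25, 0, 0, 0, 0, -1], [-5, -1.25, 0, 0, 0, 0, -1], [-5, -1.25, 0, 0, 0, 0, -1], [-5, -1.25, 0, 0, 0, 0, -1], [-5, -1.25, 0, 0, 0, 0, -1], [-5, -1.25, 0, 0, 0, 0, -1], [-5, -1.25, 0, 0, 0, 0, -1], [-5, -1.25, 0, 0, 0, 0, -1]]
  ]
}}

```text
time: 7.32
eef_pos: [0.5539, -0.1586, 0.1586]
tcp_rot: [0.642, 0.767, -0.0, 0.0]
contact_force: [1.1, -0.6, -1.0]
opening: 0.412
finger_force: 30.1
```

>>> {"fn": "send_rows", "kwargs": {
  "series": [
    [[-5, -1.25, 0, 0, 0, 0, -1], [-5, -1.25, 0, 0, 0, 0, -1], [-3, -0.75, 0, 0, 0, 0, -1], [-1.7, -0.4, 0, 0, 0, 0, -1], [0, 0, 0, 0, 0, 0, -1], [0, 0, 0, 0, 0, 0, -1]]
  ]
}}

```text
time: 8.07
eef_pos: [0.5451, -0.3061, 0.1582]
tcp_rot: [0.641, 0.767, 0.0, -0.0]
contact_force: [0.6, -0.4, -1.6]
opening: 0.411
finger_force: 30.1
```

```bash
python3 go.py Clamp .021
python3 - <<'E'
from plant import ctrl
import cv2
s=ctrl.read_camera("scene")["img"][60:260,200:400,::-1]; t=ctrl.read_camera("top")["img"][100:300,320:520,::-1]
cv2.imwrite("pics/g2.png",cv2.hconcat([cv2.resize(t,(400,400)),cv2.resize(s,(400,400))]))
E
```

```text
Clamp turn first [-0.    -0.001  0.001] then shift cm [-0.1   0.06 13.72] t 8.075 pos [ 0.5451 -0.3061  0.1582] open 0.411 F [ 0.6 -0.4 -1.6]
```

View pics/g2.png

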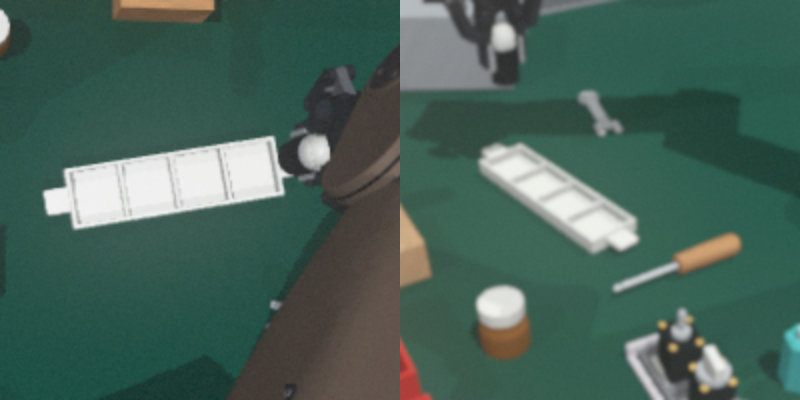

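The lamp hangs upright, at (313,150) in the top view and (503,55) in the scene view, displaced by parallax. It is on target for the right compartment. Lowering now.

>>> {"fn": "send_rows", "kwargs": {
  "series": [
    [[-0.1, 0.06, 2, 0, 0, 0, -1], [0, 0, 3, 0, 0, 0, -1], [0, 0, 3, 0, 0, 0, -1], [0, 0, 2.5, 0, 0, 0, -1], [0, 0, 1.5, 0, 0, 0, -1], [0, 0, 0.8, 0, 0, 0, -1], [0, 0, 0.5, 0, 0, 0, -1], [0, 0, 0.2, 0, 0, 0, -1], [0, 0, 0, 0, 0, 0, -1]]
  ]
}}

```text
time: 9.3
eef_pos: [0.5464, -0.3084, 0.024]
tcp_rot: [0.641, 0.767, -0.0, 0.001]
contact_force: [-0.1, -0.4, -1.6]
opening: 0.413
finger_force: 30.1
```

```bash
python3 go.py Clamp .021
```

```text
Clamp turn first [0.001 0.001 0.   ] then shift cm [ 0.15 -0.02  0.3 ] t 9.3 pos [ 0.5464 -0.3084  0.024 ] open 0.413 F [-0.1 -0.4 -1.6]
```

>>> {"fn": "send_rows", "kwargs": {
  "series": [
    [[0.1, 0, 0.1, 0, 0, 0, -1], [0, 0, 0.1, 0, 0, 0, -1], [0, 0, 0, 0, 0, 0, -1]]
  ]
}}

```text
time: 9.68
eef_pos: [0.5461, -0.3073, 0.0222]
tcp_rot: [0.641, 0.767, 0.0, 0.0]
contact_force: [-1.4, 1.3, 3.6]
opening: 0.409
finger_force: 30.5
```

>>> {"fn": "send_rows", "kwargs": {
  "series": [
    [[0, 0, 0, 0, 0, 0, 0], [0, 0, 0, 0, 0, 0, 0.3], [0, 0, 0, 0, 0, 0, 1], [0, 0, 0, 0, 0, 0, 1], [0, 0, 0, 0, 0, 0, 1], [0, 0, 0, 0, 0, 0, 1]]
  ]
}}

```text
time: 10.42
eef_pos: [0.5459, -0.3071, 0.0213]
tcp_rot: [0.641, 0.767, -0.0, 0.0]
contact_force: [0.7, 0.4, -0.7]
opening: 0.999
finger_force: 0.0
```

>>> {"fn": "send_rows", "kwargs": {
  "series": [
    [[0, 0, -1.5, 0, 0, 0, 1], [0, 0, -2.5, 0, 0, 0, 1], [0, 0, -3, 0, 0, 0, 1], [0, 0, -3, 0, 0, 0, 1], [0, 0, -3, 0, 0, 0, 1], [0, 0, 0, 0, 0, 0.137, 1], [0, 0, 0, 0, 0, 0.137, 1], [0, 0, 0, 0, 0, 0.139, 1], [0, 0, 0, 0, 0, 0, 1]]
  ]
}}

```text
time: 11.55
eef_pos: [0.5461, -0.3073, 0.1525]
tcp_rot: [0.785, 0.62, 0.0, 0.001]
contact_force: [-0.7, -0.3, 0.3]
opening: 1.002
finger_force: 0.0
```

```bash
python3 go.py selector .15
```

```text
selector turn first [0.001 0.001 0.002] then shift cm [49.64 -9.37  0.25] t 11.55 pos [ 0.5461 -0.3073  0.1525] open 1.002 F [-0.7 -0.3  0.3]
```

>>> {"fn": "send_rows", "kwargs": {
  "series": [
    [[4.96, -0.94, 0, 0, 0, 0, 1], [4.96, -0.94, 0, 0, 0, 0, 1], [4.96, -0.94, 0, 0, 0, 0, 1], [4.96, -0.94, 0, 0, 0, 0, 1], [4.96, -0.94, 0, 0, 0, 0, 1], [4.96, -0.94, 0, 0, 0, 0, 1], [4.96, -0.94, 0, 0, 0, 0, 1], [4.96, -0.94, 0, 0, 0, 0, 1], [4.96, -0.94, 0, 0, 0, 0, 1], [4.96, -0.94, 0, 0, 0, 0, 1]]
  ]
}}

```text
time: 12.8
eef_pos: [0.57, 0.1988, 0.1522]
tcp_rot: [0.784, 0.62, 0.001, 0.0]
contact_force: [0.8, -0.1, -0.1]
opening: 0.999
finger_force: 0.0
```

>>> {"fn": "send_rows", "kwargs": {
  "series": [
    [[0, 0, 0, 0, 0, 0, 1], [0, 0, 0, 0, 0, 0, 1]]
  ]
}}

```text
time: 13.05
eef_pos: [0.5698, 0.1969, 0.1516]
tcp_rot: [0.784, 0.62, -0.0, 0.0]
contact_force: [0.8, 0.4, 0.9]
opening: 0.998
finger_force: 0.0
```

```bash
python3 go.py selector .028
```

```text
selector turn first [0.    0.    0.002] then shift cm [ 0.05  0.06 12.36] t 13.05 pos [0.5698 0.1969 0.1516] open 0.998 F [0.8 0.4 0.9]
```

>>> {"fn": "send_rows", "kwargs": {
  "series": [
    [[0.05, 0.06, 2, 0, 0, 0, 1], [0, 0, 2, 0, 0, 0, 1], [0, 0, 2, 0, 0, 0, 1], [0, 0, 2, 0, 0, 0, 1], [0, 0, 2, 0, 0, 0, 1], [0, 0, 1.5, 0, 0, 0, 1], [0, 0, 0.8, 0, 0, 0, 1], [0, 0, 0, 0, 0, 0, 1]]
  ],
  "force": 30
}}

```text
time: 14.05
eef_pos: [0.5703, 0.1975, 0.0278]
tcp_rot: [0.785, 0.619, -0.0, -0.0]
contact_force: [0.2, 0.4, -0.1]
opening: 0.997
finger_force: 0.0
```

>>> {"fn": "send_rows", "kwargs": {
  "series": [
    [[0, 0, 0, 0, 0, 0, -1], [0, 0, 0, 0, 0, 0, -1], [0, 0, 0, 0, 0, 0, -1], [0, 0, 0, 0, 0, 0, -1], [0, 0, 0, 0, 0, 0, -1], [0, 0, 0, 0, 0, 0, -1], [0, 0, 0, 0, 0, 0, -1], [0, 0, 0, 0, 0, 0, -1]]
  ],
  "force": 30
}}

```text
time: 15.05
eef_pos: [0.5711, 0.1976, 0.0291]
tcp_rot: [0.785, 0.619, 0.001, 0.0]
contact_force: [-1.0, -0.2, 5.4]
opening: 0.396
finger_force: 31.4
```

```bash
python3 go.py Cselector .16
python3 - <<'E'
from plant import ctrl
import cv2
t=ctrl.read_camera("top")["img"][125:225,135:335,::-1]; s=ctrl.read_camera("scene")["img"][90:370,230:510,::-1]
cv2.imwrite("pics/g3.png",cv2.hconcat([cv2.resize(t,(400,400)),cv2.resize(s,(400,400))]))
E
```

```text
Cselector turn first [ 0.001 -0.    -0.413] then shift cm [-36.82 -11.42 -13.09] t 15.05 pos [0.5711 0.1976 0.0291] open 0.396 F [-1.  -0.2  5.4]
```

View pics/g3.png

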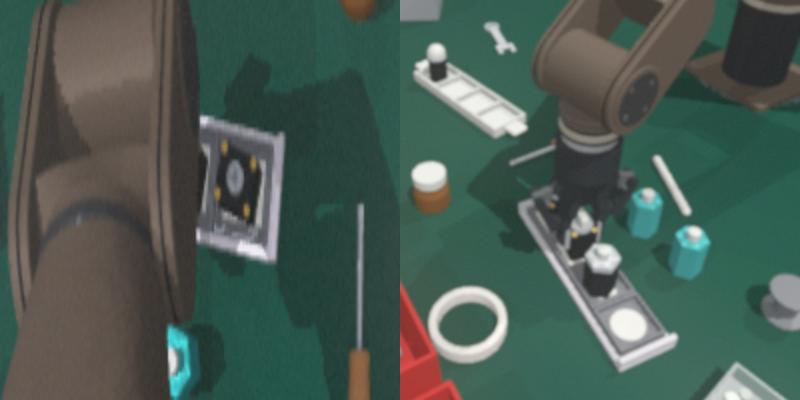

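The lamp stands upright in the end compartment, at (437,62) in the right half, and the selector is held at (582,238).

>>> {"fn": "send_rows", "kwargs": {
  "series": [
    [[0, 0, -0.5, 0, 0, 0, -1], [0, 0, -1.5, 0, 0, 0, -1], [0, 0, -2.5, 0, 0, 0, -1], [0, 0, -3, 0, 0, 0, -1], [0, 0, -3, 0, 0, 0, -1], [0, 0, -2.5, 0, 0, 0, -1], [0, 0, 0, 0, 0, -0.138, -1], [0, 0, 0, 0, 0, -0.138, -1], [0, 0, 0, 0, 0, -0.137, -1], [0, 0, 0, 0, 0, 0, -1]]
  ]
}}

```text
time: 16.4
eef_pos: [0.5703, 0.1974, 0.1586]
tcp_rot: [0.642, 0.767, -0.0, -0.0]
contact_force: [0.8, -0.0, -0.8]
opening: 0.392
finger_force: 30.7
```

>>> {"fn": "send_rows", "kwargs": {
  "series": [
    [[-2, -0.6, 0, 0, 0, 0, -1], [-4, -1.25, 0, 0, 0, 0, -1], [-5, -1.55, 0, 0, 0, 0, -1], [-5, -1.55, 0, 0, 0, 0, -1], [-5, -1.55, 0, 0, 0, 0, -1], [-5, -1.55, 0, 0, 0, 0, -1], [-5, -1.55, 0, 0, 0, 0, -1], [-4, -1.25, 0, 0, 0, 0, -1], [-1.8, -0.55, 0, 0, 0, 0, -1], [0, 0, 0, 0, 0, 0, -1]]
  ]
}}

```text
time: 17.65
eef_pos: [0.523, -0.1859, 0.1583]
tcp_rot: [0.643, 0.766, 0.0, -0.0]
contact_force: [-0.5, -1.0, -1.5]
opening: 0.393
finger_force: 30.7
```

```bash
python3 go.py Cselector .022
```

```text
Cselector turn first [-0.    -0.    -0.003] then shift cm [ 0.08  0.1  13.63] t 17.65 pos [ 0.523  -0.1859  0.1583] open 0.393 F [-0.5 -1.  -1.5]
```

>>> {"fn": "send_rows", "kwargs": {
  "series": [
    [[0.08, 0.1, 2, 0, 0, 0, -1], [0, 0, 3, 0, 0, 0, -1], [0, 0, 3, 0, 0, 0, -1], [0, 0, 2.5, 0, 0, 0, -1], [0, 0, 1.5, 0, 0, 0, -1], [0, 0, 0.8, 0, 0, 0, -1], [0, 0, 0.5, 0, 0, 0, -1], [0, 0, 0.2, 0, 0, 0, -1], [0, 0, 0.1, 0, 0, 0, -1], [0, 0, 0, 0, 0, 0, -1]]
  ]
}}

```text
time: 18.9
eef_pos: [0.5247, -0.1842, 0.0228]
tcp_rot: [0.641, 0.767, 0.0, 0.0]
contact_force: [0.1, -0.8, -1.0]
opening: 0.393
finger_force: 30.7
```

>>> {"fn": "send_rows", "kwargs": {
  "series": [
    [[0, 0, 0.1, 0, 0, 0, -1], [0, 0, 0, 0, 0, 0, -1]]
  ]
}}

```text
time: 19.15
eef_pos: [0.5248, -0.1842, 0.0221]
tcp_rot: [0.641, 0.767, 0.0, 0.0]
contact_force: [-1.6, 0.2, 3.1]
opening: 0.392
finger_force: 31.1
```

>>> {"fn": "send_rows", "kwargs": {
  "series": [
    [[0, 0, 0, 0, 0, 0, 0], [0, 0, 0, 0, 0, 0, 0.3], [0, 0, 0, 0, 0, 0, 1], [0, 0, 0, 0, 0, 0, 1], [0, 0, 0, 0, 0, 0, 1], [0, 0, 0, 0, 0, 0, 1]]
  ]
}}

```text
time: 19.9
eef_pos: [0.5244, -0.1839, 0.0213]
tcp_rot: [0.641, 0.767, -0.0, -0.0]
contact_force: [-0.9, 0.9, -0.7]
opening: 0.998
finger_force: 0.0
```

>>> {"fn": "send_rows", "kwargs": {
  "series": [
    [[0, 0, -1.5, 0, 0, 0, 1], [0, 0, -2.5, 0, 0, 0, 1], [0, 0, -3, 0, 0, 0, 1], [0, 0, -3, 0, 0, 0, 1], [0, 0, -3, 0, 0, 0, 1], [0, 0, 0, 0, 0, 0.106, 1], [0, 0, 0, 0, 0, 0.106, 1], [0, 0, 0, 0, 0, 0.106, 1], [0, 0, 0, 0, 0, 0, 1]]
  ]
}}

```text
time: 21.02
eef_pos: [0.5246, -0.1841, 0.1524]
tcp_rot: [0.754, 0.656, 0.0, 0.001]
contact_force: [0.7, -0.8, 0.3]
opening: 0.997
finger_force: 0.0
```

```bash
python3 go.py button .15
```

```text
button turn first [0.001 0.001 0.001] then shift cm [44.29 -0.5   0.24] t 21.025 pos [ 0.5246 -0.1841  0.1524] open 0.997 F [ 0.7 -0.8  0.3]
```

>>> {"fn": "send_rows", "kwargs": {
  "series": [
    [[4.92, -0.05, 0, 0, 0, 0, 1], [4.92, -0.05, 0, 0, 0, 0, 1], [4.92, -0.06, 0, 0, 0, 0, 1], [4.92, -0.06, 0, 0, 0, 0, 1], [4.92, -0.06, 0, 0, 0, 0, 1], [4.92, -0.06, 0, 0, 0, 0, 1], [4.92, -0.06, 0, 0, 0, 0, 1], [4.92, -0.05, 0, 0, 0, 0, 1], [4.92, -0.05, 0, 0, 0, 0, 1], [0, 0, 0, 0, 0, 0, 1]]
  ]
}}

```text
time: 22.28
eef_pos: [0.5811, 0.2583, 0.1519]
tcp_rot: [0.753, 0.658, 0.001, 0.0]
contact_force: [0.3, -1.0, 0.1]
opening: 1.001
finger_force: 0.0
```

>>> {"fn": "send_rows", "kwargs": {
  "series": [
    [[0, 0, 0, 0, 0, 0, 1]]
  ]
}}

```text
time: 22.4
eef_pos: [0.581, 0.2551, 0.1514]
tcp_rot: [0.754, 0.657, -0.0, 0.0]
contact_force: [0.2, -0.1, 0.3]
opening: 1.002
finger_force: 0.0
```

```bash
python3 go.py button .028
```

```text
button turn first [-0.     0.001  0.002] then shift cm [ 0.02  0.05 12.34] t 22.4 pos [0.581  0.2551 0.1514] open 1.002 F [ 0.2 -0.1  0.3]
```

>>> {"fn": "send_rows", "kwargs": {
  "series": [
    [[0.02, 0.05, 2, 0, 0, 0, 1], [0, 0, 2, 0, 0, 0, 1], [0, 0, 2, 0, 0, 0, 1], [0, 0, 2, 0, 0, 0, 1], [0, 0, 2, 0, 0, 0, 1], [0, 0, 1.5, 0, 0, 0, 1], [0, 0, 0.8, 0, 0, 0, 1], [0, 0, 0, 0, 0, 0, 1]]
  ],
  "force": 30
}}

```text
time: 23.4
eef_pos: [0.5814, 0.2553, 0.0278]
tcp_rot: [0.755, 0.656, -0.0, -0.0]
contact_force: [0.1, 0.5, -0.1]
opening: 0.997
finger_force: 0.0
```

>>> {"fn": "send_rows", "kwargs": {
  "series": [
    [[0, 0, 0, 0, 0, 0, -1], [0, 0, 0, 0, 0, 0, -1], [0, 0, 0, 0, 0, 0, -1], [0, 0, 0, 0, 0, 0, -1], [0, 0, 0, 0, 0, 0, -1], [0, 0, 0, 0, 0, 0, -1], [0, 0, 0, 0, 0, 0, -1], [0, 0, 0, 0, 0, 0, -1]]
  ],
  "force": 30
}}

```text
time: 24.4
eef_pos: [0.5822, 0.2555, 0.0291]
tcp_rot: [0.755, 0.656, 0.001, 0.0]
contact_force: [0.2, -0.4, 5.8]
opening: 0.417
finger_force: 31.6
```

```bash
python3 go.py Cbutton .16
python3 - <<'E'
from plant import ctrl
import cv2
t=ctrl.read_camera("top")["img"][125:225,315:515,::-1]; s=ctrl.read_camera("scene")["img"][90:370,230:510,::-1]
cv2.imwrite("pics/g4.png",cv2.hconcat([cv2.resize(t,(400,200)).repeat(2,0)*0+cv2.copyMakeBorder(cv2.resize(t,(400,200)),0,200,0,0,cv2.BORDER_CONSTANT),cv2.resize(s,(400,400))]))
E
```

```text
Cbutton turn first [ 0.001 -0.    -0.318] then shift cm [-48.52 -13.54 -13.09] t 24.4 pos [0.5822 0.2555 0.0291] open 0.417 F [ 0.2 -0.4  5.8]
```

View pics/g4.png

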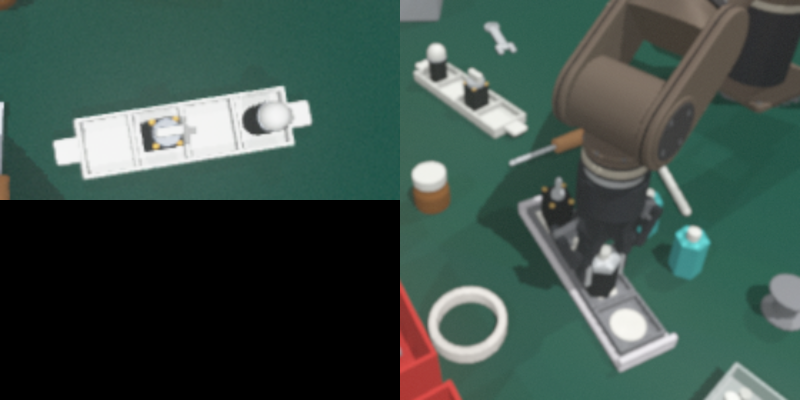

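The lamp (270,115) and selector (168,130) stand in their compartments, and the button is held. It goes into the gap between them.

>>> {"fn": "send_rows", "kwargs": {
  "series": [
    [[0, 0, -0.5, 0, 0, 0, -1], [0, 0, -1.5, 0, 0, 0, -1], [0, 0, -2.5, 0, 0, 0, -1], [0, 0, -3, 0, 0, 0, -1], [0, 0, -3, 0, 0, 0, -1], [0, 0, -2.5, 0, 0, 0, -1], [0, 0, 0, 0, 0, -0.106, -1], [0, 0, 0, 0, 0, -0.106, -1], [0, 0, 0, 0, 0, -0.106, -1], [0, 0, 0, 0, 0, 0, -1]]
  ]
}}

```text
time: 25.75
eef_pos: [0.5815, 0.2553, 0.1586]
tcp_rot: [0.642, 0.767, -0.0, -0.0]
contact_force: [0.4, -0.4, -1.1]
opening: 0.417
finger_force: 30.8
```

>>> {"fn": "send_rows", "kwargs": {
  "series": [
    [[-2, -0.55, 0, 0, 0, 0, -1], [-4, -1.1, 0, 0, 0, 0, -1], [-5, -1.4, 0, 0, 0, 0, -1], [-5, -1.4, 0, 0, 0, 0, -1], [-5, -1.4, 0, 0, 0, 0, -1], [-5, -1.4, 0, 0, 0, 0, -1], [-5, -1.4, 0, 0, 0, 0, -1], [-5, -1.4, 0, 0, 0, 0, -1], [-5, -1.4, 0, 0, 0, 0, -1], [-4, -1.1, 0, 0, 0, 0, -1]]
  ]
}}

```text
time: 27.0
eef_pos: [0.5365, -0.2127, 0.1585]
tcp_rot: [0.643, 0.766, -0.0, 0.0]
contact_force: [-0.2, -0.6, -1.1]
opening: 0.417
finger_force: 30.8
```

>>> {"fn": "send_rows", "kwargs": {
  "series": [
    [[-2.5, -0.7, 0, 0, 0, 0, -1], [-1, -0.2, 0, 0, 0, 0, -1], [0, 0, 0, 0, 0, 0, -1], [0, 0, 0, 0, 0, 0, -1]]
  ]
}}

```text
time: 27.5
eef_pos: [0.5351, -0.2449, 0.1582]
tcp_rot: [0.641, 0.767, 0.0, -0.0]
contact_force: [0.2, 0.5, -0.5]
opening: 0.418
finger_force: 30.8
```

```bash
python3 go.py Cbutton .022
```

```text
Cbutton turn first [-0.    -0.001  0.001] then shift cm [-0.11 -0.04 13.62] t 27.5 pos [ 0.5351 -0.2449  0.1582] open 0.418 F [ 0.2  0.5 -0.5]
```

>>> {"fn": "send_rows", "kwargs": {
  "series": [
    [[-0.1, -0.04, 2, 0, 0, 0, -1], [0, 0, 3, 0, 0, 0, -1], [0, 0, 3, 0, 0, 0, -1], [0, 0, 2.5, 0, 0, 0, -1], [0, 0, 1.5, 0, 0, 0, -1], [0, 0, 0.8, 0, 0, 0, -1], [0, 0, 0.5, 0, 0, 0, -1], [0, 0, 0.2, 0, 0, 0, -1], [0, 0, 0.1, 0, 0, 0, -1], [0, 0, 0, 0, 0, 0, -1]]
  ]
}}

```text
time: 28.75
eef_pos: [0.5353, -0.2471, 0.0228]
tcp_rot: [0.641, 0.767, 0.0, 0.0]
contact_force: [0.1, -0.5, -0.8]
opening: 0.414
finger_force: 30.8
```

>>> {"fn": "send_rows", "kwargs": {
  "series": [
    [[0, 0, 0.1, 0, 0, 0, -1], [0, 0, 0, 0, 0, 0, -1]]
  ]
}}

```text
time: 29.0
eef_pos: [0.5354, -0.2471, 0.0221]
tcp_rot: [0.641, 0.767, 0.0, 0.0]
contact_force: [-0.8, 0.8, 2.1]
opening: 0.418
finger_force: 31.1
```

>>> {"fn": "send_rows", "kwargs": {
  "series": [
    [[0, 0, 0, 0, 0, 0, 0], [0, 0, 0, 0, 0, 0, 0.3], [0, 0, 0, 0, 0, 0, 1], [0, 0, 0, 0, 0, 0, 1], [0, 0, 0, 0, 0, 0, 1], [0, 0, 0, 0, 0, 0, 1]]
  ]
}}

```text
time: 29.75
eef_pos: [0.5351, -0.2469, 0.0213]
tcp_rot: [0.641, 0.767, -0.0, -0.0]
contact_force: [0.4, 0.5, 0.0]
opening: 0.997
finger_force: 0.0
```

>>> {"fn": "send_rows", "kwargs": {
  "series": [
    [[0, 0, -1.5, 0, 0, 0, 1], [0, 0, -2.5, 0, 0, 0, 1], [0, 0, -3, 0, 0, 0, 1], [0, 0, -3, 0, 0, 0, 1], [0, 0, -3, 0, 0, 0, 1], [0, 0, 0, 0, 0, 0.15, 1], [0, 0, 0, 0, 0, 0.15, 1], [0, 0, 0, 0, 0, 0.148, 1], [0, 0, 0, 0, 0, 0, 1]]
  ]
}}

```text
time: 30.88
eef_pos: [0.5353, -0.247, 0.1525]
tcp_rot: [0.795, 0.606, 0.0, 0.001]
contact_force: [-0.1, -0.0, -0.3]
opening: 0.998
finger_force: 0.0
```

```bash
python3 go.py toggle .15
```

```text
toggle turn first [0.001 0.    0.002] then shift cm [37.85 -7.39  0.25] t 30.875 pos [ 0.5353 -0.247   0.1525] open 0.998 F [-0.1 -0.  -0.3]
```

>>> {"fn": "send_rows", "kwargs": {
  "series": [
    [[4.73, -0.92, 0, 0, 0, 0, 1], [4.73, -0.92, 0, 0, 0, 0, 1], [4.73, -0.92, 0, 0, 0, 0, 1], [4.73, -0.93, 0, 0, 0, 0, 1], [4.73, -0.93, 0, 0, 0, 0, 1], [4.73, -0.93, 0, 0, 0, 0, 1], [4.73, -0.92, 0, 0, 0, 0, 1], [4.73, -0.92, 0, 0, 0, 0, 1], [0, 0, 0, 0, 0, 0, 1], [0, 0, 0, 0, 0, 0, 1]]
  ]
}}

```text
time: 32.12
eef_pos: [0.5647, 0.1374, 0.1516]
tcp_rot: [0.795, 0.606, -0.0, 0.0]
contact_force: [-0.2, -0.0, -0.3]
opening: 0.997
finger_force: 0.0
```

```bash
python3 go.py toggle .028
```

```text
toggle turn first [0.    0.    0.002] then shift cm [ 0.02  0.03 12.36] t 32.125 pos [0.5647 0.1374 0.1516] open 0.997 F [-0.2 -0.  -0.3]
```

>>> {"fn": "send_rows", "kwargs": {
  "series": [
    [[0.02, 0.03, 2, 0, 0, 0, 1], [0, 0, 2, 0, 0, 0, 1], [0, 0, 2, 0, 0, 0, 1], [0, 0, 2, 0, 0, 0, 1], [0, 0, 2, 0, 0, 0, 1], [0, 0, 1.5, 0, 0, 0, 1], [0, 0, 0.8, 0, 0, 0, 1], [0, 0, 0, 0, 0, 0, 1]]
  ],
  "force": 30
}}

```text
time: 33.12
eef_pos: [0.5648, 0.1377, 0.0278]
tcp_rot: [0.796, 0.606, -0.0, -0.0]
contact_force: [0.5, -0.2, -0.2]
opening: 1.0
finger_force: 0.0
```

>>> {"fn": "send_rows", "kwargs": {
  "series": [
    [[0, 0, 0, 0, 0, 0, -1], [0, 0, 0, 0, 0, 0, -1], [0, 0, 0, 0, 0, 0, -1], [0, 0, 0, 0, 0, 0, -1], [0, 0, 0, 0, 0, 0, -1], [0, 0, 0, 0, 0, 0, -1], [0, 0, 0, 0, 0, 0, -1], [0, 0, 0, 0, 0, 0, -1]]
  ],
  "force": 30
}}

```text
time: 34.12
eef_pos: [0.5657, 0.1377, 0.029]
tcp_rot: [0.796, 0.606, 0.001, 0.0]
contact_force: [0.3, -0.4, 5.7]
opening: 0.39
finger_force: 31.2
```

```bash
python3 go.py Ctoggle .16
```

```text
Ctoggle turn first [ 0.001 -0.    -0.448] then shift cm [-24.82  -9.83 -13.1 ] t 34.125 pos [0.5657 0.1377 0.029 ] open 0.39 F [ 0.3 -0.4  5.7]
```

>>> {"fn": "send_rows", "kwargs": {
  "series": [
    [[0, 0, -0.5, 0, 0, 0, -1], [0, 0, -1.5, 0, 0, 0, -1], [0, 0, -2.5, 0, 0, 0, -1], [0, 0, -3, 0, 0, 0, -1], [0, 0, -3, 0, 0, 0, -1], [0, 0, -2.5, 0, 0, 0, -1], [0, 0, 0, 0, 0, -0.15, -1], [0, 0, 0, 0, 0, -0.15, -1], [0, 0, 0, 0, 0, -0.148, -1], [0, 0, 0, 0, 0, 0, -1]]
  ]
}}

```text
time: 35.38
eef_pos: [0.5648, 0.1377, 0.1587]
tcp_rot: [0.642, 0.767, -0.0, 0.0]
contact_force: [0.1, -0.5, -1.2]
opening: 0.392
finger_force: 30.4
```

>>> {"fn": "send_rows", "kwargs": {
  "series": [
    [[-2, -0.8, 0, 0, 0, 0, -1], [-4, -1.6, 0, 0, 0, 0, -1], [-4, -1.6, 0, 0, 0, 0, -1], [-4, -1.6, 0, 0, 0, 0, -1], [-4, -1.6, 0, 0, 0, 0, -1], [-4, -1.6, 0, 0, 0, 0, -1], [-2, -0.75, 0, 0, 0, 0, -1], [-0.8, -0.25, 0, 0, 0, 0, -1], [0, 0, 0, 0, 0, 0, -1], [0, 0, 0, 0, 0, 0, -1]]
  ]
}}

```text
time: 36.62
eef_pos: [0.5125, -0.1231, 0.1582]
tcp_rot: [0.641, 0.767, 0.0, -0.0]
contact_force: [-0.4, -0.3, -1.6]
opening: 0.392
finger_force: 30.4
```

```bash
python3 go.py Ctoggle .022
```

```text
Ctoggle turn first [-0.    -0.     0.001] then shift cm [-0.1   0.03 13.62] t 36.625 pos [ 0.5125 -0.1231  0.1582] open 0.392 F [-0.4 -0.3 -1.6]
```

>>> {"fn": "send_rows", "kwargs": {
  "series": [
    [[-0.05, 0.03, 2, 0, 0, 0, -1], [0, 0, 3, 0, 0, 0, -1], [0, 0, 3, 0, 0, 0, -1], [0, 0, 2.5, 0, 0, 0, -1], [0, 0, 1.5, 0, 0, 0, -1], [0, 0, 0.8, 0, 0, 0, -1], [0, 0, 0.5, 0, 0, 0, -1], [0, 0, 0.2, 0, 0, 0, -1], [0, 0, 0.1, 0, 0, 0, -1], [0, 0, 0, 0, 0, 0, -1]]
  ]
}}

```text
time: 37.88
eef_pos: [0.5132, -0.1244, 0.0228]
tcp_rot: [0.641, 0.767, 0.0, 0.0]
contact_force: [0.7, -0.1, -0.5]
opening: 0.397
finger_force: 30.5
```

>>> {"fn": "send_rows", "kwargs": {
  "series": [
    [[0, 0, 0.1, 0, 0, 0, -1], [0, 0, 0, 0, 0, 0, -1]]
  ]
}}

```text
time: 38.12
eef_pos: [0.5133, -0.1244, 0.022]
tcp_rot: [0.641, 0.767, 0.0, 0.0]
contact_force: [-1.8, 0.2, 4.4]
opening: 0.395
finger_force: 30.9
```

>>> {"fn": "send_rows", "kwargs": {
  "series": [
    [[0, 0, 0, 0, 0, 0, 0], [0, 0, 0, 0, 0, 0, 0.3], [0, 0, 0, 0, 0, 0, 1], [0, 0, 0, 0, 0, 0, 1], [0, 0, 0, 0, 0, 0, 1], [0, 0, 0, 0, 0, 0, 1]]
  ]
}}

```text
time: 38.88
eef_pos: [0.5129, -0.1242, 0.0213]
tcp_rot: [0.641, 0.767, -0.0, 0.0]
contact_force: [-0.8, -1.0, -0.5]
opening: 1.002
finger_force: 0.0
```

>>> {"fn": "send_rows", "kwargs": {
  "series": [
    [[0, 0, -1.5, 0, 0, 0, 1], [0, 0, -2.5, 0, 0, 0, 1], [0, 0, -3, 0, 0, 0, 1], [0, 0, -3, 0, 0, 0, 1], [0, 0, -3, 0, 0, 0, 1], [4, 0.5, 0, 0, 0, 0, 1], [5, 0.5, 0, 0, 0, 0, 1], [5, 0.5, 0, 0, 0, 0, 1], [5, 0.5, 0, 0, 0, 0, 1], [5, 0.5, 0, 0, 0, 0, 1]]
  ]
}}

```text
time: 40.12
eef_pos: [0.495, 0.118, 0.1527]
tcp_rot: [0.641, 0.767, 0.001, 0.001]
contact_force: [0.8, 0.2, 0.7]
opening: 1.002
finger_force: 0.0
```

>>> {"fn": "send_rows", "kwargs": {
  "series": [
    [[4, 0.5, 0, 0, 0, 0, 1], [0, 0, 0, 0, 0, 0, 1], [0, 0, 0, 0, 0, 0, 1]]
  ]
}}

```text
time: 40.5
eef_pos: [0.493, 0.1564, 0.152]
tcp_rot: [0.641, 0.767, 0.0, 0.0]
contact_force: [0.7, 0.4, -0.2]
opening: 1.002
finger_force: 0.0
```

Run:
```python
from plant import ctrl
from h import *
C=ctrl.read_camera("top"); t=C["img"][150:230,325:485,::-1].copy(); s=ctrl.read_camera("scene")["img"][90:220,220:350,::-1]
t=cv2.resize(t,None,fx=2.5,fy=2.5,interpolation=cv2.INTER_CUBIC)
c,sn=np.cos(.178),np.sin(.178)
for y,h in((-.093,.078),(-.031,.073),(.031,.075),(.093,.082)):  # expected tops at compartment centres
    u=(proj(C,[.5294-sn*y,-.2155+c*y,h])[0]-[325,150])*2.5; cv2.circle(t,tuple(int(round(v)) for v in u),2,(0,0,255),-1)
o=np.zeros((400,800,3),np.uint8); o[:200,:400]=t; o[:,400:]=cv2.resize(s,(400,400),interpolation=cv2.INTER_CUBIC)
cv2.imwrite("pics/end.png",o); print(ctrl.get_state()["time"])
```

```text
40.6
```

View pics/end.png

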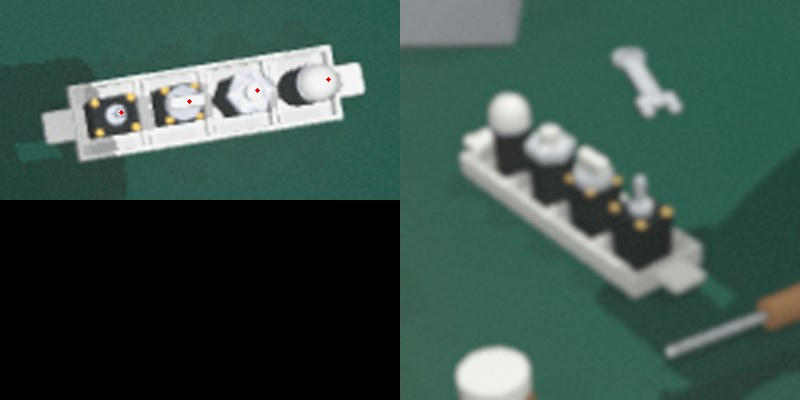

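All four units stand upright and centred. From left to right they are toggle (115,113), selector (185,102), button (245,93) and lamp (319,83). The expected tops (red dots) agree within a few mm, and the arm is clear of everything.

```bash
python3 -c "from plant import ctrl; print(ctrl.sign_off())"
```

```text
the job is handed in; nothing more can be done
None
```

I moved all four units into the carrier in reverse order (left to right: toggle, selector, button, lamp), each upright and released in the final pictures, and handed the job in at about 41 s of the 112 s; no verdict came back.

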